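# Draw out the drying-rack shelf to its line and hold it

## Task

A colleague needs the vials at the back of the drying rack: pull the black locking knob right up so that it stays up and frees the shelf board, then draw the board straight out by its bow handle, with all the vials left standing on it, until the red line across the board is flush with the rack's front edge. By then most of the board hangs over the edge and it would tip if let go, so keep hold of it: the program finishes while still holding the board level at the line. Leave the bottles and dishes round about alone.

Things in the scene. Friction and masses are not known exactly. Their poses are not given: they have to be found in the camera images.
- rack: White sheet-metal drying rack fixed on the worktop, 235 mm deep, 220 mm wide, its front to the robot's right. Origin: on the worktop under the middle of its front edge; z up, x from front edge to rear: the board slides out along -x. A teal box stands inside under the board. Side cheeks guide the board: inner faces at y = +-102 mm, tops 102 mm above the worktop; posts carry the upper shelf.
- rack_front_edge (a point): Middle of the rack's front edge, 98 mm above the worktop (height of the board's upper face); axes as the rack's. The runners that carry the board (90 mm above the worktop) and the white cross rail between them end here: nothing supports the board in front of it and there is no end stop.
- shelf_front (a point): Middle of the front edge of the clear acrylic upper shelf, on its top: rack x = 70 mm, 170 mm above the worktop; axes as the rack's. The shelf is 6 mm thick (underside 164 mm above the worktop), 242 mm wide, and reaches to the rear; a tape roll and a marker lie on it near the rear, up to 188 mm above the worktop.
- lock_pin (a joint): Lift of the locking pin (index plunger) in m: 0 = down, the pin standing in a hole of the board and locking it; 0.016 = fully up against its stop. It frees the board from about 0.008. It stays where it is left, held by friction; lifting takes about 2.5 N. It is not turned.
- lock_knob (a point): Grip point on the black round knob of the locking pin: diameter 24 mm, 27 mm tall, point on its axis 9 mm below its top; rack x = 16 mm, y = -88 mm (right of the handle seen from the rack's front), 138.5 mm above the worktop with the pin down; rises with the pin. Below it a dark bracket, top 115 mm above the worktop. Axes as the rack's.
- board: Loose aluminium shelf board with bow handle, 280 x 200 x 8 mm, 0.36 to 0.63 kg, flat on the rack's runners between the cheeks (2 mm play each side). Origin: centre of its underside; x from its front to its rear, y across, z up. Front edge at x = -140 mm; at the start it stands out 60 mm from the rack. Five loose vials stand on its rear.
- board_line (a point): Middle of the red line (5 mm wide, right across the board and down its edges) on the upper face, board x = 75 mm: 215 mm behind the board's front edge, at the start 155 mm inside the rack. Axes as the board's.
- handle (a point): Middle of the bar of the steel bow handle: round bar 10 mm thick along board y, 80 mm straight, 114 mm over all; bar axis 40 mm above the board's upper face (35 mm free under the bar), at board x = -120 mm, 20 mm behind its front edge; 138 mm above the worktop. Axes as the board's.
- vial_1: Loose glass vial with a blue screw cap, 26 mm diameter, 52 mm tall, standing on the rear of the board under the clear shelf (about 14 mm free above it). Origin: centre of its foot.
- vial_2: Loose glass vial with a blue screw cap, 26 mm diameter, 55 mm tall, standing on the rear of the board under the clear shelf (about 11 mm free above it). Origin: centre of its foot.
- vial_3: Loose glass vial with a red screw cap, 26 mm diameter, 52 mm tall, standing on the rear of the board under the clear shelf (about 14 mm free above it). Origin: centre of its foot.
- vial_4: Loose glass vial with a white screw cap, 26 mm diameter, 55 mm tall, standing on the rear of the board under the clear shelf (about 11 mm free above it). Origin: centre of its foot.
- vial_5: Loose glass vial with a green screw cap, 26 mm diameter, 52 mm tall, standing on the rear of the board under the clear shelf (about 14 mm free above it). Origin: centre of its foot.
- extract_bottle: Bystander: small cream reagent bottle with white cap, 48 mm diameter, 96 mm tall, on the worktop at the right, near the notebook. Origin: centre of its foot.
- petri_stack: Bystander: stack of clear petri dishes, 69 mm diameter, 48 mm tall, at the far edge of the worktop. Origin: centre of its foot.
- blue_cap_bottle: Bystander: clear reagent bottle with blue cap, 67 mm diameter, 136 mm tall, at the far side beyond the rack. Origin: centre of its foot.
Mind the look-alikes: they are no part of the job. Leave any brown look-alike of the vial_4 alone.

How it is judged:
By the outcome, as a careful person would: the job done as asked, in the order asked, and still so for the second after the job is handed in, while the arm keeps its last pose, push and grip.
It also fails if it takes over 48 s, if anything falls off the work surface, if the arm or the gripper's body presses on something with over 40 N, if the wrist force passes 120 N, or if a joint passes its speed limit or range.

## Robot

A 7-joint arm with a two-finger parallel gripper is mounted at the origin on the work surface; the furniture and walls round the work are solid. World frame = base frame: x ahead of the robot, y to its left, z up, the work surface at z = 0. Lengths are in m, angles in rad, forces in N, time in s.
With the tool pointing down it reaches from about 0.375 to 0.925 m from the base axis. Payload 3.1 kg.
Tool frame: the origin (TCP) lies between the finger pads; the fingertips stand 22 mm ahead of it and the grasp point (between the pads) lies 3 mm ahead of it (robot.tips_ahead is the distance from the TCP to the fingertips, in m); z points along the fingers, y is the line along which they close (so a half turn about z gives the same grasp; the last joint's range is limited). The gripper opens to 85 mm and grips with 20 to 120 N. Pads are 22 mm wide; open, the fingers measure 114 mm over their backs; the gripper's body (76 mm by 85 mm) begins 54 mm behind the grasp point. The pads swing forward as they close: fully open they stand 13 mm farther back than shut.
Start: joints at [1.016, 0.383, 0.044, 1.598, -0.018, 1.161, -0.05], TCP at [0.287, -0.583, 0.253] pointing down, gripper open.
Joint ranges: [-2.61, 2.61], [-0.41, 2.15], [-1.48, 1.57], [0, 2.5], [-1.57, 4.71], [0.05, 1.97], [-2.85, 2.85]. Speed limits (rad/s): [2.79, 2.79, 3.14, 3.14, 3.14, 3.14, 3.14].

## Interface

Orientations are given as a rotation vector (axis times angle).
In Python, from station import robot gives the robot as it stands.
- The arm moves only by the shell command python3 -m pendant 'ROWS' [FORCE]. ROWS is JSON, a list of rows, each a list of 7 numbers: the shift along the tool's x, y, z normalised to -1 to 1, where 1 is 4 cm, then the turn, a rotation vector about the tool's x, y, z normalised to -1 to 1, where 1 is 0.15 rad, then the opening, from -1 (shut) to 1 (fully open). In form: [[dx, dy, dz, rx, ry, rz, fingers], ...]. A call has 1 to 5 rows; each row shifts and turns the commanded pose from where the row before left it, along the tool's axes as they then stand; what a row does not reach is not made up. A row lasts 1/10 s, in which the tool goes at most 50 mm and 8.59 degrees, less where a joint would pass 70% of its speed; a pose out of reach is approached as far as the arm can. A call with a number of a shift or a turn outside -1 to 1 is refused whole. A call with a gripper value outside its range is refused whole. The fingers move at their own pace and stop on an object; FORCE is the grip in N (left out, the last holds). Time passes only in rows, so rows that do not move let the fingers close. It gives the time, the measured TCP pose, the force, the opening and the grip force at its end, in the units of the state.
- robot.sense(): the state, without advancing time (a new reading comes with each control period).
- robot.grab_frame(name): name is "side" or "top"; returns a dict with "pixels" (384x512x3 uint8, red, green, blue), "range_z" (384x512 float32, m along the optical axis (not along the pixel's ray), 0 where there is no reading), "camera_matrix" (3x3 intrinsics, pixels), "pose" (4x4, takes a point from camera to world coordinates). Camera axes: x right, y down, z forward; pixel columns grow to the right and rows downward; lengths in m; the calibration is good to about 2 mm. A picture is of the moment at which its call begins.
- robot.close_job(): hands the job in; it is judged then, once.
The state is a dict: "time": time; "qpos": joint angles; "dq": joint speeds; "tau": joint torques, N m; "position": TCP position; "ee_rot": TCP orientation; "contact_force": force on the tool from outside, world axes, zero at the start; "wrist_torque": the same for the moment, N m; "width": finger opening in m; "grip_force": force on a finger pad.
Only numpy, scipy, OpenCV 4.12 (cv2) and the standard library are available. Lean on these libraries where they do the work, as an engineer would, in place of code of your own. Each camera call takes 0.05 s, during which the arm holds its last target. There are 200 camera calls.

## Working session

There is one attempt and no reset: what is moved stays moved. The work goes in short steps, Python scripts to look and compute and a shell command to move; the robot and the scene stay as the last step left them, time stands still between calls to the robot, and variables do not carry over. Pictures are saved under pics/ and viewed, at most 10 in all, crops included, and the job is handed in when it is done.

```bash
mkdir -p pics; ls; python3 - <<'E'
from station import robot
import cv2,numpy as np
s=robot.sense();print(s)
ims=[]
for n in("top","side"):
    f=robot.grab_frame(n);np.savez(f'{n}0.npz',**f)
    print(n,f['camera_matrix'].tolist(),np.round(f['pose'],3).tolist())
    cv2.imwrite(f'pics/{n}0.png',f['pixels'][:,:,::-1])
E
```

```text
pics
{'time': 0.0, 'qpos': array([ 1.0162123 ,  0.38386283,  0.04382789,  1.59961771, -0.01789832,
        1.16119601, -0.04986659]), 'dq': array([-0.00091729, -0.00023326,  0.00053929, -0.00035876, -0.00010536,
        0.00103304,  0.00089139]), 'tau': array([-3.57075050e-04, -4.33463538e+01,  1.02454115e+00, -2.49514318e+01,
        1.05185865e-02,  1.13078256e-02, -1.73862865e-06]), 'position': array([ 0.28629085, -0.58254598,  0.25184875]), 'ee_rot': array([-3.05745067e+00, -7.10889200e-01,  1.17696484e-03]), 'contact_force': array([ 0.3330901 , -0.40792072, -0.24472284]), 'wrist_torque': array([-0.00482388,  0.05499247, -0.01172319]), 'grip_force': 0.0, 'width': 0.08517956930831291}
top [[423.5077154449793, 0.0, 254.30371519288622], [0.0, 423.5077154449793, 190.4217018173232], [0.0, 0.0, 1.0]] [[-0.018, -0.983, 0.183, 0.294], [-0.999, 0.023, 0.026, -0.066], [-0.029, -0.182, -0.983, 1.419], [0.0, 0.0, 0.0, 1.0]]
side [[473.8386936467479, 0.0, 253.87942901031312], [0.0, 473.8386936467479, 198.5909114900765], [0.0, 0.0, 1.0]] [[0.999, 0.03, -0.014, 0.534], [0.029, -0.565, 0.825, -1.03], [0.017, -0.824, -0.566, 0.807], [0.0, 0.0, 0.0, 1.0]]
```

View pics/top0.png

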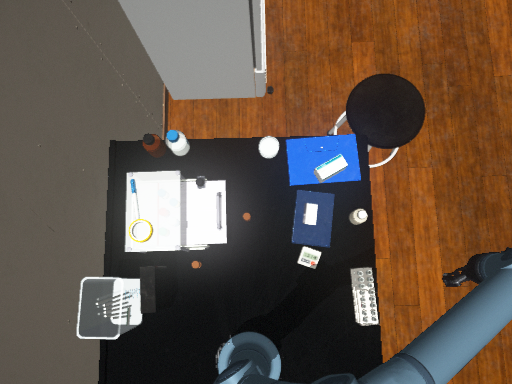

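View pics/side0.png

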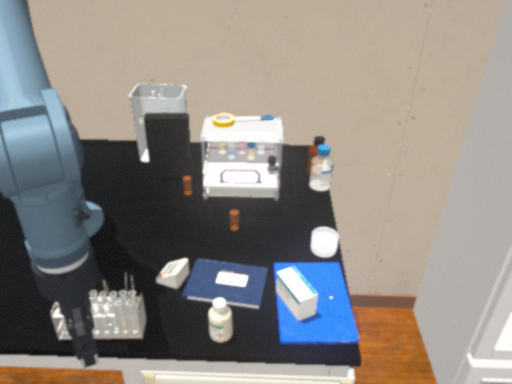

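The top view has the rack at cols 125–228, rows 170–250, front to the right (world -y). The knob is near (201,182) and the handle bar at col 219, rows 190–230. Brown look-alike vials stand on the worktop at (247,216) and (196,265). In the side view the rack is at (242,160), the knob at (272,162) and the handle at (241,177).

Next: close crops and metric measurements.

```bash
cat > h.py <<'E'
import numpy as np,cv2
def cloud(f):
    K=f['camera_matrix'];z=f['range_z'];v,u=np.mgrid[:z.shape[0],:z.shape[1]]
    p=np.stack([(u-K[0,2])/K[0,0]*z,(v-K[1,2])/K[1,1]*z,z],-1)
    T=f['pose'];return p@T[:3,:3].T+T[:3,3]
def proj(f,P):
    T=np.linalg.inv(f['pose']);c=np.atleast_2d(P)@T[:3,:3].T+T[:3,3];q=c@f['camera_matrix'].T;return q[:,:2]/q[:,2:]
E
python3 - <<'E'
from h import *
t=np.load('top0.npz');s=np.load('side0.npz')
a=cv2.resize(t['pixels'][160:260,120:260,::-1],None,fx=5.7,fy=5.7,interpolation=cv2.INTER_CUBIC)[:,:800]
b=cv2.resize(s['pixels'][105:210,190:330,::-1],None,fx=5.7,fy=5.7,interpolation=cv2.INTER_CUBIC)[:,:798]
cv2.imwrite('pics/tc.png',a);cv2.imwrite('pics/sc.png',b)
P=cloud(t)
for u,v in [(201,182),(219,210),(210,210),(224,210),(247,216),(130,200),(140,180),(178,200)]:print('top',u,v,P[v,u].round(3))
Q=cloud(s)
for u,v in [(272,158),(241,171),(241,180),(241,192)]:print('side',u,v,Q[v,u].round(3))
# board flat: top-cam points at z~.098 in region
R=P[165:255,185:235].reshape(-1,3);
m=(abs(R[:,2]-.098)<.008);print(m.sum());r=cv2.minAreaRect(R[m][:,:2].astype('f4')*1000);print('board min rect',r,R[m].mean(0))
R=P[165:255,120:190].reshape(-1,3);m=(abs(R[:,2]-.170)<.008);print(m.sum(),cv2.minAreaRect(R[m][:,:2].astype('f4')*1000))
E
```

```text
top 201 182 [0.56  0.131 0.15 ]
top 219 210 [0.473 0.077 0.141]
top 210 210 [0.48  0.11  0.099]
top 224 210 [0.479 0.066 0.097]
top 247 216 [ 0.464 -0.005  0.055]
top 130 200 [0.506 0.342 0.17 ]
top 140 180 [0.566 0.313 0.173]
top 178 200 [0.502 0.197 0.17 ]
side 272 158 [0.563 0.134 0.149]
side 241 171 [0.479 0.079 0.137]
side 241 180 [0.479 0.091 0.1  ]
side 241 192 [0.475 0.162 0.012]
2487
board min rect ((477.2094421386719, 125.46125793457031), (218.99197387695312, 130.46400451660156), 0.9492160677909851) [0.4704478  0.12795708 0.09735174]
3996 ((473.64288330078125, 272.5004577636719), (242.60858154296875, 165.78102111816406), 0.5277286171913147)
```

View pics/tc.png

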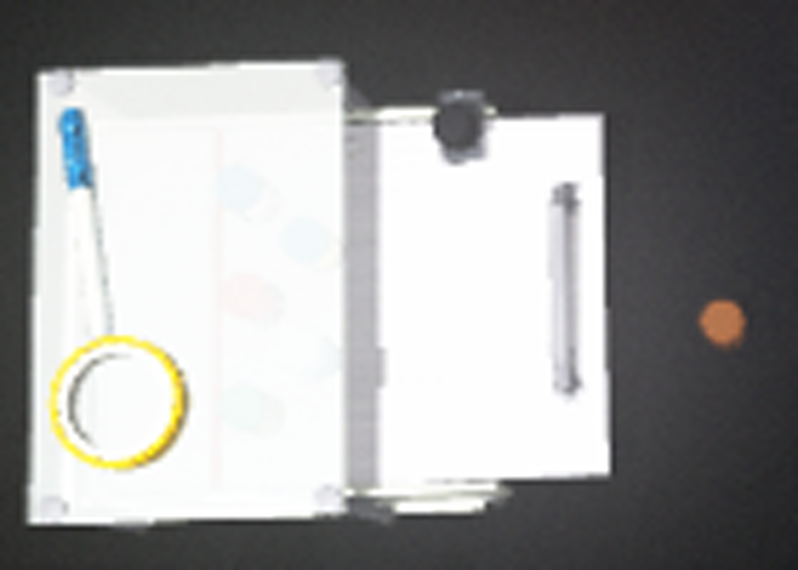

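View pics/sc.png

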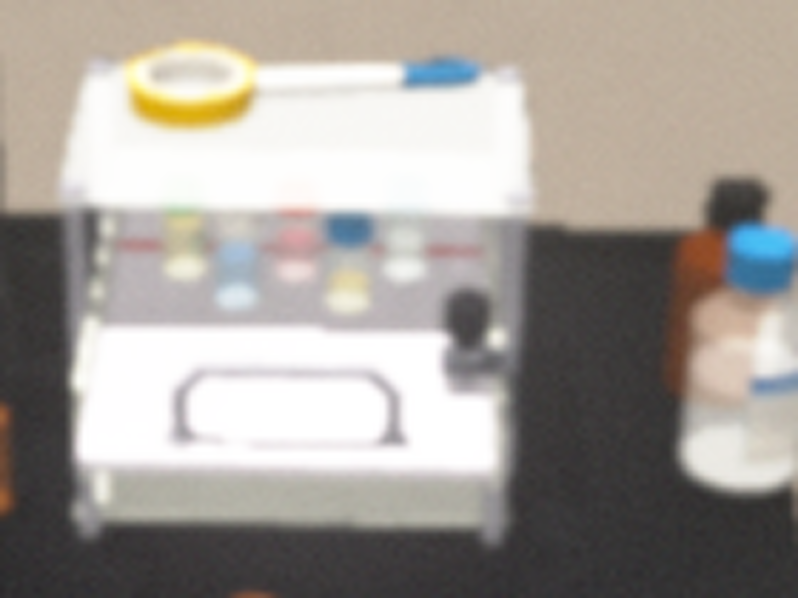

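The crops show the black knob at side crop (467,320), standing on its dark bracket at the right of the white board. The steel bow handle is at side crop (288,400) and top crop (567,288), and the five vials stand just in front of the red line under the clear shelf.

Look-alikes:
- Vials: brown ones at top (247,216) and (196,265). I leave both alone.
- Knob: the black cap of the brown bottle at side (319,140) and the blue bottle's cap. The real knob is at top (201,182) and side (272,160), with its top at z=0.15, which agrees with the 147.5 mm given.

Next I refine the pose.

```bash
python3 - <<'E'
from h import *
from station import robot
from scipy.spatial.transform import Rotation as Ro
t=np.load('top0.npz');s=np.load('side0.npz')
P=cloud(t);R=P[160:260,120:235]
def fit(pts,name):
    vx,vy,x,y=cv2.fitLine(pts[:,:2].astype('f4'),cv2.DIST_HUBER,0,.01,.01).ravel();a=np.degrees(np.arctan2(vy,vx))
    print(name,len(pts),'ang',round(float(a),2),'mid',pts[:,:2].mean(0).round(4))
def edges(m,name,ax):
    out=[[],[]]
    for k in range(m.shape[ax]):
        l=np.flatnonzero(m[k] if ax==0 else m[:,k])
        if len(l)<20: continue
        for o,i in zip(out,(l[0],l[-1])): o.append(R[k,i] if ax==0 else R[i,k])
    for o,n in zip(out,('first','last')):
        o=np.array(o);o=o[3:-3];fit(o,name+n)
sh=abs(R[...,2]-.170)<.006
edges(sh,'shelf rows ',0);edges(sh,'shelf cols ',1)
bd=(abs(R[...,2]-.098)<.006);bd[:,:70]=0
edges(bd,'board rows ',0);edges(bd,'board cols ',1)
for n,f in(('top',t),('side',s)):
    Q=cloud(f).reshape(-1,3);c=f['pixels'].reshape(-1,3).astype(int)
    b=Q[(abs(Q[:,2]-.141)<.006)&(abs(Q[:,0]-.473)<.035)&(abs(Q[:,1]-.08)<.02)];fit(b,n+' bar')
    k=Q[(abs(Q[:,2]-.147)<.005)&(abs(Q[:,0]-.56)<.025)&(abs(Q[:,1]-.136)<.025)];print(n,'knob',len(k),k.mean(0),k.min(0),k.max(0))
st=robot.sense();print(Ro.from_rotvec(st['ee_rot']).as_matrix().round(3))
E
```

```text
shelf rows first 75 ang 0.82 mid [0.4732 0.3531]
shelf rows last 75 ang 0.92 mid [0.4698 0.191 ]
shelf cols first 49 ang -89.28 mid [0.5921 0.2751]
shelf cols last 49 ang -89.4 mid [0.3537 0.2688]
board rows first 57 ang 0.62 mid [0.4756 0.1735]
board rows last 57 ang 1.26 mid [0.4733 0.0619]
board cols first 30 ang -82.9 mid [0.5689 0.1182]
board cols last 30 ang -81.99 mid [0.373  0.1177]
top bar 70 ang 0.03 mid [0.4743 0.08  ]
top knob 41 [0.56284539 0.1366733  0.14772295] [0.5521768  0.12576136 0.14211941] [0.5738856  0.14653157 0.15159406]
side bar 81 ang 1.99 mid [0.4743 0.0804]
side knob 38 [0.56238861 0.13491004 0.14756319] [0.55210635 0.12677766 0.14228445] [0.57209594 0.14948882 0.1519258 ]
[[ 0.897  0.441 -0.001]
 [ 0.441 -0.897  0.002]
 [-0.    -0.002 -1.   ]]
```

Measured rack pose: yaw ≈ +0.8°, bar centre (0.474, 0.080), knob axis (0.562, 0.136). The handle-to-knob offset matches the drawing within 1 mm, and the heights fit. First I align the tool so it closes along rack x, and partly close the fingers.

```bash
python3 -m pendant '[[0,0,0,0,0,0.98,0.18],[0,0,0,0,0,0.98,0.18],[0,0,0,0,0,0.98,0.18],[0.34,-0.9,0,0,0,0,0.18],[0.34,-0.9,0,0,0,0,0.18]]' 40
```

```text
time: 0.6
position: [0.3116, -0.5108, 0.2523]
ee_rot: [-3.141, -0.019, 0.002]
contact_force: [1.2, -0.3, 0.5]
width: 0.0501
grip_force: 0.0
```

```bash
python3 -m pendant '[[0.34,-0.9,0,0,0,0,0.18],[0.34,-0.9,0,0,0,0,0.18],[0.34,-0.9,0,0,0,0,0.18],[0.34,-0.9,0,0,0,0,0.18],[0.34,-0.9,0,0,0,0,0.18]]'
```

```text
time: 1.1
position: [0.3779, -0.3281, 0.2528]
ee_rot: [-3.141, -0.025, 0.001]
contact_force: [1.3, 0.1, 0.4]
width: 0.0506
grip_force: 0.0
```

```bash
python3 -m pendant '[[0.34,-0.9,0,0,0,0,0.18],[0.34,-0.9,0,0,0,0,0.18],[0.34,-0.9,0,0,0,0,0.18],[0.34,-0.9,0,0,0,0,0.18],[0.34,-0.9,0,0,0,0,0.18]]'
```

```text
time: 1.6
position: [0.4429, -0.1472, 0.2529]
ee_rot: [-3.141, -0.025, 0.001]
contact_force: [0.4, 0.7, -0.5]
width: 0.0505
grip_force: 0.0
```

```bash
python3 -m pendant '[[0.34,-0.9,0,0,0,0,0.18],[0.34,-0.9,0,0,0,0,0.18],[0.34,-0.9,0,0,0,0,0.18],[0,0,0,0,0,0,0.18],[0,0,0,0,0,0,0.18]]'; cat > d.py <<'E'
import sys,numpy as np
from station import robot
from scipy.spatial.transform import Rotation as Ro
s=robot.sense();R=Ro.from_rotvec(s['ee_rot']);t=np.array([float(v) for v in sys.argv[1:4]])
yaw=np.radians(.8);G=np.array([[np.cos(yaw),np.sin(yaw),0],[np.sin(yaw),-np.cos(yaw),0],[0,0,-1]]).T
print('units shift',(R.inv().apply(t-s['position'])/.04).round(3),'turn',((R.inv()*Ro.from_matrix(G)).as_rotvec()/.15).round(3),'F',s['contact_force'].round(2),'w',round(s['width'],4),'q',s['qpos'].round(2))
E
python3 d.py .562 .1365 .144
```

```text
time: 2.1
position: [0.4819, -0.0391, 0.2529]
ee_rot: [3.141, 0.03, -0.002]
contact_force: [0.2, -0.4, -0.3]
width: 0.0501
grip_force: 0.0
units shift [ 2.088 -4.352  2.719] turn [0.001 0.007 0.034] F [ 0.15 -0.38 -0.25] w 0.0501 q [ 0.31  0.09 -0.33  1.97  0.03  1.09 -1.58]
```

```bash
python3 -m pendant '[[0.42,-0.87,0,0,0,0.03,0.18],[0.42,-0.87,0,0,0,0,0.18],[0.42,-0.87,0,0,0,0,0.18],[0.42,-0.87,0,0,0,0,0.18],[0.42,-0.87,0,0,0,0,0.18]]'
```

```text
time: 2.6
position: [0.5647, 0.1332, 0.2528]
ee_rot: [3.14, 0.012, -0.001]
contact_force: [0.2, -0.4, 0.5]
width: 0.0505
grip_force: 0.0
```

```bash
python3 -m pendant '[[0,0,0.6,0,0,0,0.18],[0,0,0.6,0,0,0,0.18],[0,0,0,0,0,0,0.18],[0,0,0,0,0,0,0.18]]'; python3 d.py .562 .1365 .144
python3 - <<'E'
from h import *
from station import robot
s=robot.grab_frame('side');t=robot.grab_frame('top')
a=[cv2.resize(f['pixels'][r:r+95,c:c+95,::-1],(400,400),interpolation=cv2.INTER_CUBIC) for f,r,c in((s,95,215),(t,140,155))]
cv2.imwrite('pics/k1.png',np.hstack(a))
E
```

```text
time: 3.0
position: [0.5638, 0.1326, 0.2047]
ee_rot: [3.14, 0.013, -0.003]
contact_force: [0.0, -0.4, 0.4]
width: 0.0505
grip_force: 0.0
units shift [-0.04  -0.099  1.517] turn [ 0.009  0.013 -0.036] F [ 0.01 -0.44  0.41] w 0.0505 q [ 0.06  0.34 -0.43  1.8   0.16  1.04 -1.99]
```

View pics/k1.png

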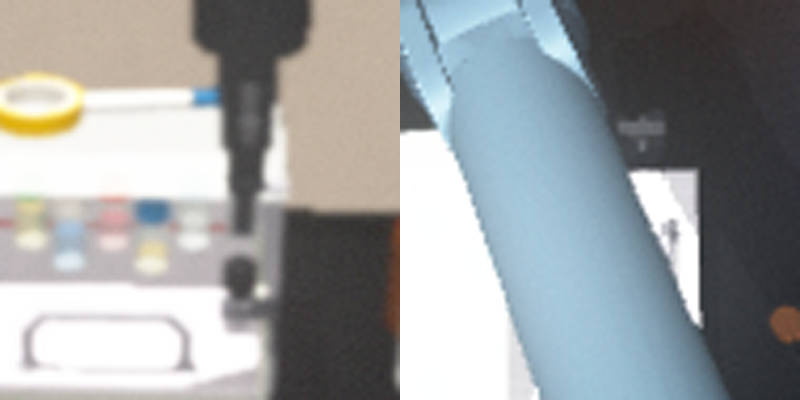

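The side view shows the fingers at (245,200) straight above the knob at (240,270). The handle and vials are undisturbed. Now I descend, close and check.

```bash
python3 -m pendant '[[-0.04,-0.1,0.4,0,0,0,0.18],[0,0,0.4,0,0,0,0.18],[0,0,0.4,0,0,0,0.18],[0,0,0.3,0,0,0,0.18],[0,0,0,0,0,0,0.18]]'; python3 d.py .562 .1365 .144
```

```text
time: 3.6
position: [0.5611, 0.1382, 0.1429]
ee_rot: [3.141, 0.018, -0.006]
contact_force: [-0.2, -1.1, 0.5]
width: 0.0504
grip_force: 0.0
units shift [ 0.021  0.044 -0.028] turn [ 0.005  0.025 -0.018] F [-0.17 -1.09  0.52] w 0.0504 q [ 0.04  0.41 -0.42  1.85  0.2   0.93 -2.03]
```

```bash
python3 -m pendant '[[0,0,0,0,0,0,-0.3],[0,0,0,0,0,0,-0.5],[0,0,0,0,0,0,-1],[0,0,0,0,0,0,-1],[0,0,0,0,0,0,-1]]' 40;  python3 d.py .562 .1365 .144
```

```text
time: 4.1
position: [0.5624, 0.1401, 0.1457]
ee_rot: [-3.14, -0.019, -0.002]
contact_force: [-0.0, 2.9, -0.7]
width: 0.0222
grip_force: 39.3
units shift [-0.012  0.09   0.042] turn [-0.01  -0.006 -0.011] F [-0.02  2.9  -0.74] w 0.0222 q [ 0.04  0.41 -0.42  1.84  0.2   0.93 -2.03]
```

```bash
python3 -m pendant '[[0,0,-0.12,0,0,0,-1],[0,0,-0.12,0,0,0,-1],[0,0,-0.1,0,0,0,-1],[0,0,-0.06,0,0,0,-1],[0,0,0,0,0,0,-1]]';  python3 d.py .562 .1365 .160
```

```text
time: 4.6
position: [0.5624, 0.14, 0.1608]
ee_rot: [-3.139, -0.019, -0.002]
contact_force: [3.9, 6.0, -6.4]
width: 0.0225
grip_force: 40.9
units shift [-0.012  0.088  0.021] turn [-0.014 -0.007 -0.012] F [ 3.88  6.05 -6.39] w 0.0225 q [ 0.04  0.39 -0.43  1.83  0.19  0.96 -2.03]
```

```bash
python3 -m pendant '[[0,0,-0.06,0,0,0,-1],[0,0,0,0,0,0,-1]]'; python3 d.py .562 .1365 .160; python3 -m pendant '[[0,0,0,0,0,0,-0.3],[0,0,0,0,0,0,0.18],[0,0,0,0,0,0,0.18],[0,0,0,0,0,0,0.18]]'
```

```text
time: 4.8
position: [0.5623, 0.14, 0.161]
ee_rot: [-3.138, -0.019, -0.002]
contact_force: [7.5, 7.7, -17.9]
width: 0.022
grip_force: 41.2
units shift [-0.01   0.087  0.024] turn [-0.021 -0.007 -0.011] F [  7.49   7.72 -17.9 ] w 0.022 q [ 0.04  0.39 -0.43  1.83  0.19  0.96 -2.02]
time: 5.2
position: [0.5628, 0.1377, 0.1645]
ee_rot: [3.14, 0.016, 0.001]
contact_force: [-0.6, -0.5, -0.6]
width: 0.0504
grip_force: 0.0
```

Hard against the stop (−18 N), so the pin is up. I retreat, move over the handle and verify the knob stayed up.

```bash
python3 -m pendant '[[0,0,-0.8,0,0,0,0.18],[0,0,-0.8,0,0,0,0.18],[-0.75,0.5,0,0,0,0,0.18],[-0.75,0.5,0,0,0,0,0.18],[-0.7,0.45,0,0,0,0,0.18]]'; python3 -m pendant '[[0,0,0,0,0,0,0.18],[0,0,0,0,0,0,0.18]]';python3 d.py .4743 .080 .141
python3 - <<'E'
from h import *
from station import robot
s=robot.grab_frame('side')
cv2.imwrite('pics/k2.png',cv2.resize(s['pixels'][105:205,195:325,::-1],None,fx=5,fy=5,interpolation=cv2.INTER_CUBIC))
Q=cloud(s).reshape(-1,3)
k=Q[(Q[:,2]>.13)&(Q[:,2]<.18)&(abs(Q[:,0]-.562)<.012)&(abs(Q[:,1]-.136)<.016)];print(len(k),k.mean(0),k.max(0))
E
```

```text
time: 5.7
position: [0.4741, 0.0786, 0.2284]
ee_rot: [3.141, 0.017, 0.001]
contact_force: [-0.7, -0.2, 0.7]
width: 0.0502
grip_force: 0.0
time: 5.9
position: [0.4751, 0.0791, 0.2283]
ee_rot: [3.141, 0.016, 0.003]
contact_force: [0.6, 0.5, 0.6]
width: 0.0503
grip_force: 0.0
units shift [-0.022 -0.025  2.183] turn [ 0.005 -0.011 -0.027] F [0.57 0.5  0.58] w 0.0503 q [ 0.17  0.12 -0.44  2.    0.06  1.04 -1.86]
85 [0.56179027 0.13483934 0.1541211 ] [0.57205833 0.14845714 0.16703636]
```

View pics/k2.png

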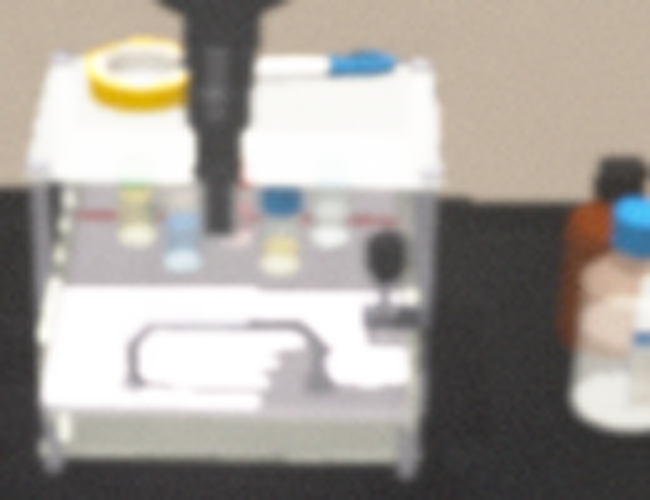

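The knob at (386,255) stands clear above its bracket, with its top at z≈0.165, so it stayed up. The fingers are over the handle. I descend and grip.

```bash
python3 -m pendant '[[-0.02,-0.02,0.6,0,0,0,0.18],[0,0,0.6,0,0,0,0.18],[0,0,0.5,0,0,0,0],[0,0,0.48,0,0,0,0],[0,0,0,0,0,0,0]]';python3 -m pendant '[[0,0,0,0,0,0,-0.4],[0,0,0,0,0,0,-0.6],[0,0,0,0,0,0,-1],[0,0,0,0,0,0,-1],[0,0,0,0,0,0,-1]]' 70;python3 d.py .4743 .080 .141
```

```text
time: 6.45
position: [0.4732, 0.0813, 0.1382]
ee_rot: [-3.141, -0.02, 0.008]
contact_force: [-0.5, 0.5, 0.2]
width: 0.0427
grip_force: 0.0
time: 6.95
position: [0.4757, 0.0817, 0.142]
ee_rot: [-3.14, -0.019, -0.006]
contact_force: [0.9, 2.6, 4.7]
width: 0.0075
grip_force: 68.4
units shift [-0.037  0.043  0.025] turn [-0.009 -0.025 -0.014] F [0.9  2.55 4.69] w 0.0075 q [ 0.14  0.24 -0.43  2.07  0.13  0.85 -1.93]
```

Bar gripped. Now a gentle pull with a soft start.

```bash
python3 -m pendant '[[0,0.03,0,0,0,0,-1],[0,0.05,0,0,0,0,-1],[0,0.07,0,0,0,0,-1],[0,0.09,0,0,0,0,-1],[0,0.1,0,0,0,0,-1]]';python3 d.py .472 -.075 .141
```

```text
time: 7.45
position: [0.4754, 0.0704, 0.1416]
ee_rot: [-3.137, -0.021, -0.005]
contact_force: [-0.1, 7.2, 3.0]
width: 0.0077
grip_force: 68.6
units shift [-0.133  3.633 -0.   ] turn [-0.029 -0.021 -0.003] F [-0.09  7.17  3.04] w 0.0077 q [ 0.16  0.24 -0.43  2.08  0.13  0.85 -1.9 ]
```

```bash
python3 -m pendant '[[0,0.1,0,0,0,0,-1],[0,0.1,0,0,0,0,-1],[0,0.1,0,0,0,0,-1],[0,0.1,0,0,0,0,-1],[0,0.1,0,0,0,0,-1]]';python3 d.py .472 -.075 .141
```

```text
time: 7.95
position: [0.4749, 0.0494, 0.141]
ee_rot: [-3.138, -0.02, -0.002]
contact_force: [-0.2, 5.9, 2.0]
width: 0.0075
grip_force: 68.4
units shift [-0.113  3.108 -0.01 ] turn [-0.021 -0.01  -0.008] F [-0.23  5.86  1.97] w 0.0075 q [ 0.19  0.23 -0.42  2.08  0.12  0.85 -1.85]
```

```bash
python3 -m pendant '[[0,0.12,0,0,0,0,-1],[0,0.12,0,0,0,0,-1],[0,0.12,0,0,0,0,-1],[0,0.12,0,0,0,0,-1],[0,0.12,0,0,0,0,-1]]';python3 d.py .477 -.073 .141
```

```text
time: 8.45
position: [0.4746, 0.0245, 0.1404]
ee_rot: [-3.139, -0.019, 0.0]
contact_force: [0.4, 5.4, 0.3]
width: 0.0074
grip_force: 68.3
units shift [ 0.031  2.437 -0.02 ] turn [-0.014  0.001 -0.011] F [0.37 5.38 0.35] w 0.0074 q [ 0.23  0.23 -0.4   2.09  0.11  0.85 -1.79]
```

```bash
python3 -m pendant '[[0,0.12,0,0,0,0,-1],[0,0.12,0,0,0,0,-1],[0,0.12,0,0,0,0,-1],[0,0.12,0,0,0,0,-1],[0,0.12,0,0,0,0,-1]]';python3 d.py .477 -.073 .141
```

```text
time: 8.95
position: [0.4747, -0.0018, 0.1402]
ee_rot: [3.141, 0.017, -0.001]
contact_force: [0.7, 4.3, -1.0]
width: 0.0075
grip_force: 68.2
units shift [ 0.038  1.781 -0.02 ] turn [ 0.002  0.006 -0.02 ] F [ 0.73  4.27 -1.02] w 0.0075 q [ 0.27  0.22 -0.38  2.09  0.11  0.85 -1.74]
```

```bash
python3 -m pendant '[[0,0.12,0,0,0,0,-1],[0,0.12,0,0,0,0,-1],[0,0.12,0,0,0,0,-1],[0,0.12,0,0,0,0,-1],[0,0.12,0,0,0,0,-1]]';python3 d.py .477 -.073 .141
```

```text
time: 9.45
position: [0.4751, -0.0256, 0.1403]
ee_rot: [3.141, 0.018, -0.001]
contact_force: [0.5, 1.7, -2.1]
width: 0.0076
grip_force: 68.2
units shift [ 0.034  1.186 -0.018] turn [ 0.001  0.004 -0.018] F [ 0.49  1.67 -2.06] w 0.0076 q [ 0.3   0.22 -0.37  2.09  0.11  0.85 -1.68]
```

```bash
python3 -m pendant '[[0,0.12,0,0,0,0,-1],[0,0.12,0,0,0,0,-1],[0,0.12,0,0,0,0,-1],[0,0.1,0,0,0,0,-1],[0,0.1,0,0,0,0,-1]]';python3 -m pendant '[[0,0.1,0,0,0,0,-1],[0,0.08,0,0,0,0,-1],[0,0.06,0,0,0,0,-1],[0,0.04,0,0,0,0,-1],[0,0,0,0,0,0,-1]]';python3 d.py .477 -.073 .141
python3 - <<'E'
from h import *
from station import robot
s=robot.grab_frame('side');t=robot.grab_frame('top');np.savez('s2.npz',**s);np.savez('t2.npz',**t)
a=[cv2.resize(f['pixels'][r:r+120,c:c+120,::-1],(400,400),interpolation=cv2.INTER_CUBIC) for f,r,c in((s,110,185),(t,150,160))]
cv2.imwrite('pics/p1.png',np.hstack(a))
E
```

```text
time: 9.95
position: [0.4755, -0.0478, 0.1404]
ee_rot: [3.141, 0.018, -0.001]
contact_force: [-0.9, 2.5, -2.1]
width: 0.0076
grip_force: 68.2
time: 10.45
position: [0.4757, -0.0591, 0.1405]
ee_rot: [3.141, 0.017, -0.001]
contact_force: [-0.7, 0.2, -1.7]
width: 0.0076
grip_force: 68.2
units shift [ 0.03   0.348 -0.013] turn [ 0.003  0.002 -0.019] F [-0.75  0.17 -1.67] w 0.0076 q [ 0.35  0.23 -0.34  2.08  0.1   0.85 -1.61]
```

View pics/p1.png

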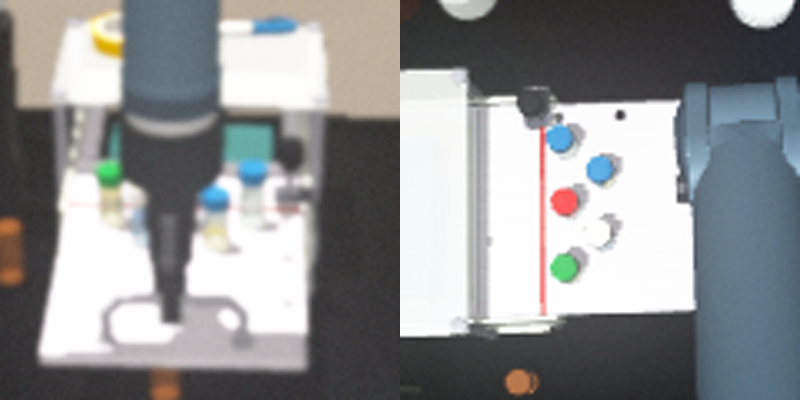

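All five vials stand, and the red line is at top crop (543,215), still a few px inside the rack's front (cheek end ≈ (553,325)). Next: subpixel measurement of the line, the rack front and the board's level.

```bash
cat > m.py <<'E'
from h import *
import sys
def ray(f,uv,z):
    K=f['camera_matrix'];T=f['pose'];d=np.c_[(uv[:,0]-K[0,2])/K[0,0],(uv[:,1]-K[1,2])/K[1,1],np.ones(len(uv))]@T[:3,:3].T
    return T[:3,3]+d*((z-T[2,3])/d[:,2])[:,None]
def meas(t,s):
    for n,f in(('top',t),('side',s)):
        px=f['pixels'].astype(int);red=px[...,0]-px[...,1:].max(-1)
        P=cloud(f);ok=(abs(P[...,2]-.098)<.008)&(abs(P[...,0]-.474)<.1)&(P[...,1]>.085)&(P[...,1]<.16)&(red>15)
        v,u=np.nonzero(ok);w=red[v,u]
        L=ray(f,np.c_[u,v].astype(float),.098)
        m=abs(L[:,1]-np.median(L[:,1]))<.008
        k=np.polyfit(L[m,0]-.474,L[m,1],1,w=np.sqrt(w[m]));print(n,'line y@mid',k[1].round(4),'slope deg',np.degrees(np.arctan(k[0])).round(2),m.sum())
        B=P.reshape(-1,3);B=B[(abs(B[:,2]-.098)<.012)&(abs(B[:,0]-.474)<.095)&(B[:,1]<.085)&(B[:,1]>-.1)]
        A=np.c_[B[:,0]-.474,B[:,1]-.1,np.ones(len(B))];c=np.linalg.lstsq(A,B[:,2],rcond=None)[0];r=B[:,2]-A@c;g=abs(r)<.004;c=np.linalg.lstsq(A[g],B[g,2],rcond=None)[0]
        print('  board z, tilt x,y deg',c[2].round(4),np.degrees(c[:2]).round(2),g.sum())
if __name__=='__main__':
    if len(sys.argv)>1:
        from station import robot
        meas(robot.grab_frame('top'),robot.grab_frame('side'))
    else: meas(np.load('t2.npz'),np.load('s2.npz'))
E
python3 m.py; python3 - <<'E'
from m import *
t=np.load('t2.npz');t0=np.load('top0.npz')
# cheek tops: profile of intensity along world y at z=.102 on cheek lines x
for nm,f in(('0',t0),('2',t)):
  for yr in(105,106,107):
    o=[]
    y=np.arange(.1,.15,.002)
    x=.474-yr/1000-.014*(y-.12)
    uv=proj(f,np.c_[x,y,np.full_like(y,.102)])
    I=cv2.remap(f['pixels'].max(-1).astype('f4'),uv[:,0].astype('f4')[None],uv[:,1].astype('f4')[None],cv2.INTER_LINEAR)[0]
    print(nm,yr,I.astype(int).tolist())
E
```

```text
top line y@mid 0.1343 slope deg 0.4 114
  board z, tilt x,y deg 0.0975 [-0.03  0.78] 1280
side line y@mid 0.1389 slope deg 0.75 24
  board z, tilt x,y deg 0.0989 [-0.02  0.85] 2095
0 105 [73, 73, 73, 74, 75, 81, 96, 113, 132, 150, 181, 212, 211, 212, 212, 213, 216, 216, 216, 219, 223, 225, 227, 231, 234]
0 106 [72, 73, 73, 73, 75, 82, 104, 120, 135, 150, 167, 184, 184, 184, 187, 190, 192, 196, 197, 200, 208, 212, 217, 222, 227]
0 107 [72, 72, 73, 73, 74, 84, 111, 125, 136, 147, 156, 164, 170, 176, 183, 190, 197, 201, 205, 208, 216, 220, 221, 222, 222]
2 105 [73, 75, 76, 75, 75, 80, 94, 110, 126, 145, 177, 207, 207, 209, 208, 208, 211, 210, 210, 214, 217, 218, 221, 224, 228]
2 106 [74, 75, 75, 75, 75, 81, 102, 116, 130, 146, 163, 178, 178, 178, 182, 184, 185, 188, 189, 192, 199, 204, 209, 214, 220]
2 107 [74, 75, 75, 75, 74, 82, 109, 121, 131, 144, 151, 157, 162, 169, 176, 183, 189, 193, 198, 201, 208, 212, 214, 214, 215]
```

```bash
python3 - <<'E'
from m import *
for n in('top0','side0','t2','s2'):
    P=cloud(np.load(n+'.npz')).reshape(-1,3)
    y=(.062,.11) if '0' in n else (-.09,.085)
    B=P[(abs(P[:,2]-.098)<.012)&(abs(P[:,0]-.474)<.095)&(P[:,1]<y[1])&(P[:,1]>y[0])]
    A=np.c_[B[:,0]-.474,B[:,1]-.12,np.ones(len(B))];c=np.linalg.lstsq(A,B[:,2],rcond=None)[0]
    g=abs(B[:,2]-A@c)<.004;c=np.linalg.lstsq(A[g],B[g,2],rcond=None)[0];print(n,'z at edge',c[2].round(4),'tilt',np.degrees(c[:2]).round(2),g.sum())
E
```

```text
top0 z at edge 0.0973 tilt [-0.02 -0.07] 671
side0 z at edge 0.0996 tilt [-0.06  1.69] 626
t2 z at edge 0.0978 tilt [-0.03  0.78] 1280
s2 z at edge 0.0992 tilt [-0.02  0.85] 2095
```

The front sags about 0.6–0.8° (≈2 mm at the bar). I raise it 2 mm while drawing the last ~14 mm.

```bash
python3 -m pendant '[[0,0.03,-0.02,0,0,0,-1],[0,0.06,-0.02,0,0,0,-1],[0,0.07,-0.01,0,0,0,-1],[0,0.06,0,0,0,0,-1],[0,0.05,0,0,0,0,-1]]';python3 -m pendant '[[0,0.03,0,0,0,0,-1],[0,0.02,0,0,0,0,-1],[0,0,0,0,0,0,-1],[0,0,0,0,0,0,-1]]';python3 d.py .477 -.073 .142; python3 m.py 1
```

```text
time: 11.05
position: [0.4757, -0.0698, 0.1423]
ee_rot: [-3.142, -0.017, 0.001]
contact_force: [0.1, 2.7, -3.7]
width: 0.0076
grip_force: 68.2
time: 11.45
position: [0.4758, -0.0717, 0.1425]
ee_rot: [3.141, 0.017, -0.0]
contact_force: [-0.1, 0.6, -3.1]
width: 0.0076
grip_force: 68.2
units shift [0.029 0.033 0.011] turn [ 0.002  0.001 -0.019] F [-0.06  0.55 -3.14] w 0.0076 q [ 0.37  0.23 -0.33  2.08  0.1   0.85 -1.58]
top line y@mid 0.1214 slope deg 0.49 131
  board z, tilt x,y deg 0.0977 [-0.09  0.11] 1532
side line y@mid 0.1267 slope deg 1.3 32
  board z, tilt x,y deg 0.0991 [0.   0.13] 2223
```

Level is now good (0.1°). Line at 0.1214 against the edge at about 0.1197 (shelf, knob, handle and travel all agree), so about 1.7 mm is left.

```bash
python3 -m pendant '[[0,0.02,0,0,0,0,-1],[0,0.02,0,0,0,0,-1],[0,0.005,0,0,0,0,-1],[0,0,0,0,0,0,-1],[0,0,0,0,0,0,-1]]';python3 d.py .477 -.073 .142; python3 m.py 1
python3 - <<'E'
from m import *
from station import robot
s=robot.grab_frame('side');t=robot.grab_frame('top')
P=cloud(t);B=P[150:260,120:200];sh=B[abs(B[...,2]-.17)<.005];print('shelf',cv2.minAreaRect(sh[:,:2].astype('f4')*1000))
k=P.reshape(-1,3);k=k[(abs(k[:,2]-.163)<.006)&(abs(k[:,0]-.562)<.016)&(abs(k[:,1]-.136)<.016)];print('knob',k.mean(0),len(k))
a=[cv2.resize(f['pixels'][r:r+h,c:c+w,::-1],(400,600),interpolation=cv2.INTER_CUBIC) for f,r,c,h,w in((s,130,195,120,80),(t,165,185,90,60))]
cv2.imwrite('pics/p2.png',np.hstack(a))
E
```

```text
time: 12.05
position: [0.476, -0.073, 0.1425]
ee_rot: [-3.141, -0.018, -0.0]
contact_force: [-0.3, 2.1, -3.5]
width: 0.0076
grip_force: 68.2
units shift [ 0.026 -0.001  0.012] turn [-0.001 -0.    -0.015] F [-0.31  2.09 -3.48] w 0.0076 q [ 0.37  0.23 -0.33  2.08  0.1   0.85 -1.58]
top line y@mid 0.12 slope deg 1.0 143
  board z, tilt x,y deg 0.0977 [-0.16  0.03] 1532
side line y@mid 0.1246 slope deg 2.17 31
  board z, tilt x,y deg 0.0991 [0.02 0.12] 2231
shelf ((473.9076843261719, 244.63739013671875), (242.11056518554688, 222.45828247070312), 0.7810112833976746)
knob [0.56327096 0.13689057 0.16204989] 48
```

View pics/p2.png

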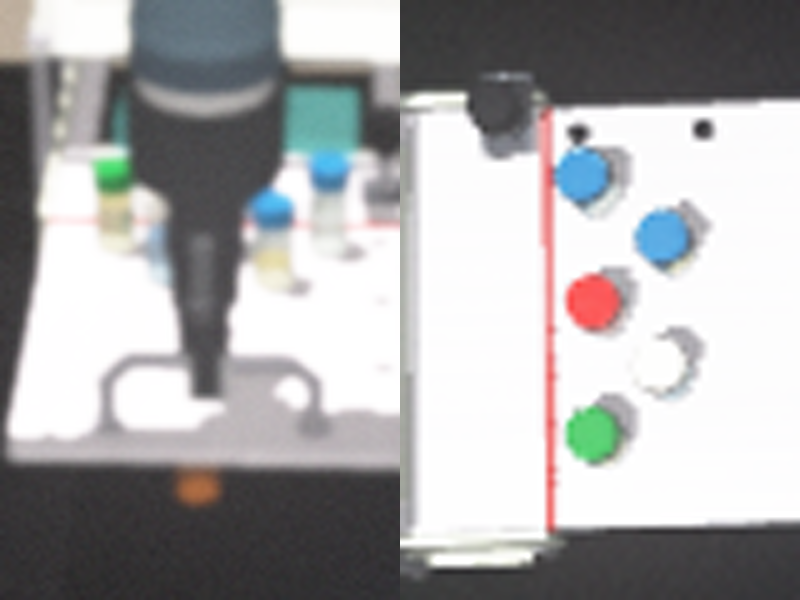

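The line at top crop (549,320) meets the cheek and runner ends at (548,100) and (553,535), so it is flush within about 1 mm. The travel of 154.7 mm against 155 mm confirms it. The board is level, all five vials stand and the knob is up (top z≈0.163). I hand the job in while still gripping.

```bash
python3 -c "
from station import robot
print(robot.close_job())"
```

```text
the job is handed in; nothing more can be done
None
```

The job is handed in after about 12 s of the 48 s allowed: the locking knob is up, the board is drawn out with its red line flush to about 1 mm, all five vials are standing, and the arm still holds the board level by its handle.

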